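Lock the sample box with the T-key

TASK

Lock the blue sample box: take the T-shaped key out of its stand and put it into the lock on the sloping lid. The keyway inside is hidden and turned somewhere anticlockwise of the two marks on the lid, so press the key lightly and turn it gently back and forth until it slips fully home; then turn it clockwise until its handle lines up with the two marks and leave it there in the lock. Do not force the lock, and leave the other things on the bench where they stand.

Things in the scene. Friction and masses are not known exactly. Their poses are not given: they have to be found in the camera images.
- key_grip (a point): Centre of the key's grey metal T-handle, half-way up it: a bar 80 mm long (x), 14 mm thick (y), 20 mm high, its top 10 mm above this point. z is the key's axis, up out of the handle. The key is 130 mm tall, about 160 g. Under the handle a steel neck, diameter 14 mm, 40 mm long, then a shank, diameter 22 mm, 54 mm long, then the bit. A half turn about z gives the same key.
- key_tip (a point): Centre of the end of the key's bit, 120 mm below key_grip along the key's axis; same axes. The bit is a flat steel blade 22 mm wide (along x, in line with the handle), 6 mm thick and 18 mm long, square-ended.
- stand: Grey round stand on the bench, fixed: base of diameter 90 mm, 8 mm thick, with an upright tube of outside diameter 33 mm, bore 25 mm, top 60 mm above the bench. The key stands upright in the tube, its tip on the base. Origin at the centre of the underside.
- sample_box: Navy steel box with a grey sloping lid, fixed to the bench: 220 mm deep (x) by 240 mm wide (y), 72 mm high at the low edge (its -x side, roughly towards the robot), 198 mm at the high edge (+x side). The lid slopes at 30 degrees. Origin at the centre of the underside.
- lock: Lock in the lid's middle. Origin: where the key's tip is when fully home, 44 mm below the lid's surface. z points out along the lock's axis, square to it, tilted 30 degrees from vertical; x points up the slope, along the line of two flat steel marks on the lid, 34 mm long, above and below the lock; y to the left seen from the low edge. Locked: key home with its handle along x, either way round.
- lock_mouth (a point): Centre of the mouth of the lock's steel funnel, 60 mm out from the lock's origin on its axis; same axes. The mouth has a diameter of 52 mm and narrows over 16 mm to a bore of diameter 25 mm, 27 mm long.
- lock_insert (a point): Hidden below the bore, on the lock's axis: top of the keyway insert, 16 mm out from the lock's origin; same axes (these do not turn with the insert). Its slot is 9 mm wide, 16 mm deep, straight across. A bit lying across it stops on the insert, which gives on a spring (1.5 N at first touch, 4 N after 5 mm, then a hard stop). Once in line within 8 degrees the insert springs up around the bit.
- lock_marks (a point): On the lock's axis at the lid's surface, between the two marks; same axes. At the start the slot lies 0.5 to 1.2 rad anticlockwise (looking down onto the lid; positive about z) of the marks. A key in the slot can be pushed home and turns the insert, which is stiff (0.12 N m), stays where it is left and has stops 0.12 rad clockwise and 1.35 rad anticlockwise of the marks.
- bottle: Bystander: amber glass bottle, diameter 68 mm, 160 mm tall. Origin at the centre of the underside.
- mortar: Bystander: white ceramic bowl, diameter 90 mm, 60 mm high. Origin at the centre of the underside.
- pipette_box: Bystander: white plastic box, 90 x 160 x 45 mm. Origin at the centre of the underside.
Not all that is in view belongs to the job. There is more than one size of the part that bears key_grip; the job needs the middle-sized.

How it is judged:
By the outcome, as a careful person would: the job done as asked, in the order asked, and still so for the second after the job is handed in, with the robot touching nothing.
It also fails if it takes over 45 s, if anything falls off the work surface, if the arm or the gripper's body presses on something with over 40 N, if the wrist force passes 120 N, or if a joint passes its speed limit or range.

ROBOT

A 7-joint arm with a two-finger parallel gripper is mounted at the origin on the work surface. World frame = base frame: x ahead of the robot, y to its left, z up, the work surface at z = 0. Lengths are in m, angles in degrees, forces in N, time in s.
With the tool pointing down it reaches from about 0.425 to 0.875 m from the base axis. Payload 4.7 kg.
Tool frame: the origin (TCP) lies midway between the tips of the shut fingers; the grasp point (between the pads) lies 19 mm behind it (env.grip_depth is the distance from the TCP to the grasp point, in m); z points along the fingers, y is the line along which they close (so a half turn about z gives the same grasp; the last joint's range is limited). The gripper opens to 87 mm and grips with 3 to 60 N. Pads are 19 mm wide; open, the fingers measure 117 mm over their backs; the gripper's body (75 mm by 190 mm) begins 51 mm behind the grasp point.
Start: joints at [68.188, 18.392, -4.016, 83.108, 1.295, 78.541, -3.26], TCP at [0.25, -0.6, 0.201] pointing down, gripper open.
Joint ranges: [-163.93, 163.93], [-17.29, 119.83], [-79.2, 71.16], [3.27, 140.29], [-89.18, 269.18], [5.43, 117.66], [-154.24, 154.24]. Speed limits (degrees/s): [147.25, 147.25, 180, 180, 180, 180, 180].

INTERFACE

Orientations are given as [roll, pitch, yaw] about the fixed x, y, z axes, in that order (R = Rz(yaw) Ry(pitch) Rx(roll)).
In Python, from cell import get_obs, optics, env, nets gives the robot as it stands.
- The arm moves only by the shell command python3 -m creep 'ROWS' [FORCE]. ROWS is JSON, a list of rows, each an object of numbers: "wx", "wy", "wz": the turn, a rotation vector about the tool's x, y, z in degrees; "tx", "ty", "tz": the shift along the tool's x, y, z in mm; "gripper": the opening, from -1 (shut) to 1 (fully open). A call has 1 to 5 rows; each row is the pose to reach, as a shift and turn from the pose commanded when the call began, along the tool's axes at that moment; what a row does not reach only later rows make up. A row lasts 1/12 s, in which the tool goes at most 41.7 mm and 7.16 degrees, less where a joint would pass 70% of its speed; a pose out of reach is approached as far as the arm can. A call with a gripper value outside its range is refused whole. The fingers move at their own pace and stop on an object; FORCE is the grip in N (left out, the last holds). Time passes only in rows, so rows that repeat a pose let the fingers close. It gives the time, the measured TCP pose, the force, the opening and the grip force at its end, in the units of the state.
- get_obs(): the state, without advancing time (a new reading comes with each control period).
- optics.read_camera(name): name is "side" or "top"; returns (picture, depth): 384x512x3 uint8, red, green, blue; 384x512 float32, m along the optical axis (not along the pixel's ray), 0 where there is no reading.
- optics.camera_info(name): a dict with "fovy" (degrees; the focal length in pixels is half the picture's height over the tangent of half this angle, whatever the lens; pixels are square), "cx", "cy" (the principal point, pixels), "k1" (the pictures are not rectified: a ray, as slopes to the right and down, at radius r is drawn at 1 + k1 r^2 times it, then the intrinsics apply), "R" (3x3) and "t" (3): a world point X has camera coordinates R X + t. Camera axes: x right, y down, z forward; pixel columns grow to the right and rows downward; lengths in m; the calibration is good to about 2 mm. A picture is of the moment at which its call begins. camera_info takes no time and is no camera call.
- env.sign_off(): hands the job in; it is judged then, once.
Trained networks look in the newest picture that a camera, given by its name, has taken for a name from the list of things; names that differ only in an ending like _2 or _b are one class to them, and where a whole thing is asked for, a point or a joint stands for the part that bears it (a point fixed in the world has none). Each returns a list of dicts, best first, with "confidence" (0 to 1); they miss things now and then, are a little off and sometimes report something else, mostly with a low value. They report only what shows in the picture. A call takes as long as a camera call. They do not tell look-alikes from the thing itself.
- nets.look_for(query, camera): "point" ([x, y, z] in m, in world coordinates, good to about 4 mm: the middle of the surface that is visible of it).
- nets.place_of(query, camera): "point" ([x, y, z] in m, in world coordinates, good to about 4 mm: a listed point, or the origin of a listed thing).
The state is a dict: "time_s": time; "qpos": joint angles; "joint_velocities": joint speeds; "effort": joint torques, N m; "tool_pos": TCP position; "tool_rot": TCP orientation; "force": force on the tool from outside, world axes, zero at the start; "wrist_torque": the same for the moment, N m; "grip_width": finger opening in m; "grasp_force": force on a finger pad.
Only numpy, scipy, OpenCV 4.12 (cv2) and the standard library are available. Lean on these libraries where they do the work, as an engineer would, in place of code of your own. Each camera call takes 0.05 s, during which the arm holds its last target. There are 200 camera calls.

## Working session

There is one attempt and no reset: what is moved stays moved. The work goes in short steps, Python scripts to look and compute and a shell command to move; the robot and the scene stay as the last step left them, time stands still between calls to the robot, and variables do not carry over. Pictures are saved under pics/ and viewed, at most 10 in all, crops included, and the job is handed in when it is done.

```bash
ls; mkdir -p pics
cat > h.py <<'E'
import numpy as np, cv2
from cell import get_obs, optics, env, nets
def save(cam,name,crop=None,scale=1):
    im,d=optics.read_camera(cam)
    np.savez('pics/%s.npz'%name,im=im,d=d)
    c=im if crop is None else im[crop[1]:crop[3],crop[0]:crop[2]]
    c=cv2.resize(c,None,fx=scale,fy=scale,interpolation=cv2.INTER_CUBIC)
    cv2.imwrite('pics/%s.png'%name,c[:,:,::-1]); return im,d
def K(cam):
    i=optics.camera_info(cam); f=192/np.tan(np.radians(i['fovy']/2)); return i,f
def proj(cam,X):
    i,f=K(cam); c=np.array(i['R'])@np.array(X)+np.array(i['t']); s=c[:2]/c[2]; s=s*(1+i['k1']*(s@s)); return s*f+[i['cx'],i['cy']]
def unproj(cam,u,v,z):
    i,f=K(cam); p=np.stack([(np.asarray(u,float)-i['cx'])/f,(np.asarray(v,float)-i['cy'])/f],-1); s=p.copy()
    for _ in range(10): s=p/(1+i['k1']*(s**2).sum(-1,keepdims=True))
    z=np.asarray(z,float)[...,None]; c=np.concatenate([s*z,z],-1); return (c-np.array(i['t']))@np.array(i['R'])
E
python3 - <<'E'
from h import *
for c in ['side','top']:
    save(c,c+'0',scale=1.5)
    i=optics.camera_info(c); print(c,i['fovy'],np.round(-np.array(i['R']).T@np.array(i['t']),3))
    for q in ['key_grip','stand','lock_mouth','lock_marks','sample_box','bottle','mortar','pipette_box']:
        for r in nets.place_of(q,c): print(q,np.round(r['point'],3),round(r['confidence'],2),proj(c,r['point']).round())
print(get_obs()['time_s'],get_obs()['tool_rot'],env.grip_depth)
E
```

```text
pics
side 45.23531395947616 [-0.226  0.952  0.861]
key_grip [0.462 0.215 0.129] 0.81 [234. 234.]
key_grip [0.593 0.214 0.159] 0.73 [200. 207.]
key_grip [0.464 0.108 0.086] 0.57 [258. 230.]
stand [ 0.586 -0.183  0.107] 0.61 [286. 174.]
stand [ 0.459  0.212 -0.   ] 0.57 [235. 271.]
lock_mouth [ 0.566 -0.185  0.151] 0.47 [292. 165.]
lock_marks [ 0.572 -0.188  0.136] 0.52 [290. 168.]
sample_box [ 0.571 -0.182  0.001] 0.86 [288. 202.]
sample_box [ 0.574 -0.183  0.132] 0.57 [289. 169.]
bottle [ 0.777  0.2   -0.002] 0.59 [166. 227.]
mortar [0.649 0.424 0.   ] 0.55 [134. 278.]
pipette_box [ 0.415 -0.507  0.001] 0.91 [371. 183.]
top 53.06443113746374 [ 0.429 -0.036  1.443]
key_grip [0.588 0.211 0.164] 0.62 [174. 197.]
key_grip [0.462 0.212 0.13 ] 0.43 [176. 235.]
key_grip [0.467 0.108 0.084] 0.41 [208. 233.]
stand [0.464 0.214 0.002] 0.86 [182. 235.]
lock_mouth [ 0.562 -0.187  0.15 ] 0.68 [293. 202.]
lock_marks [ 0.573 -0.188  0.137] 0.7 [293. 199.]
lock_marks [ 0.562 -0.185  0.151] 0.47 [293. 201.]
sample_box [ 0.568 -0.18   0.004] 0.93 [287. 204.]
bottle [ 0.775  0.194 -0.001] 0.96 [187. 153.]
bottle [ 0.413 -0.503  0.002] 0.45 [375. 243.]
mortar [0.647 0.426 0.003] 0.98 [125. 188.]
pipette_box [ 0.414 -0.507  0.   ] 0.66 [375. 243.]
pipette_box [0.646 0.426 0.001] 0.16 [125. 188.]
0.9 [1.79996808e+02 3.62438160e-03 2.26231071e+01] 0.0187
```

View pics/top0.png

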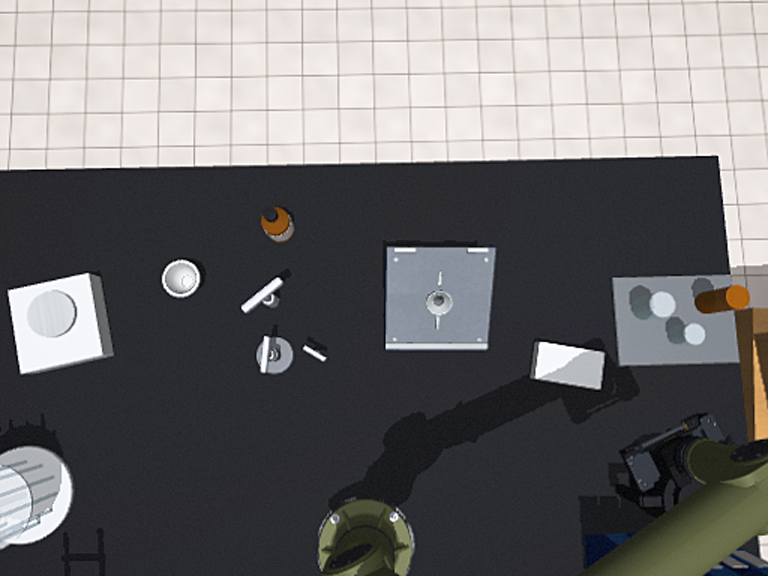

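Run:
```python
from h import *
d=np.load('pics/side0.npz'); c=d['im'][170:300,160:310]
cv2.imwrite('pics/crop1.png',cv2.resize(c,None,fx=4.5,fy=4.5,interpolation=cv2.INTER_CUBIC)[:,:,::-1])
# point clouds
for cam in ['side','top']:
    d=np.load('pics/%s0.npz'%cam); z=d['d']; v,u=np.mgrid[:384,:512]
    P=unproj(cam,u,v,z); im=d['im'].astype(int)
    m=(z>0)&(np.hypot(P[...,0]-.462,P[...,1]-.213)<.06)&(P[...,2]>.113)&(P[...,2]<.15)
    Q=P[m]; print(cam,'key',m.sum(),Q.mean(0).round(4),Q[:,2].max())
    m2=m&(abs(P[...,2]-.138)<.005); Q=P[m2]; r=cv2.minAreaRect((Q[:,:2]*1000).astype(np.float32)); print(m2.sum(),r)
    w,V=np.linalg.eigh(np.cov(Q[:,:2].T)); print(Q.mean(0),np.degrees(np.arctan2(V[1,1],V[0,1])),np.sqrt(w))
    # lid plane
    L=(z>0)&(abs(P[...,0]-.57)<.09)&(abs(P[...,1]+.185)<.1)&(np.hypot(P[...,0]-.566,P[...,1]+.187)>.05)&(P[...,2]>.07)
    Q=P[L]; A=np.c_[Q[:,:2],np.ones(len(Q))]; k=np.ones(len(Q),bool)
    for _ in range(5):
        s=np.linalg.lstsq(A[k],Q[k,2],rcond=None)[0]; k=abs(A@s-Q[:,2])<.004
    n=np.array([-s[0],-s[1],1]); n/=np.linalg.norm(n); print('lid n',n,'tilt',np.degrees(np.arccos(n[2])),'az',np.degrees(np.arctan2(n[1],n[0])),k.sum(),len(k),'z at .573,-.188',s@[.573,-.188,1])
    # funnel rim: points above the plane by 12-20mm
    h=(P-np.array([0,0,s[2]]))@n
    F=(z>0)&(h>.012)&(h<.022)&(np.hypot(P[...,0]-.566,P[...,1]+.187)<.06)
    Q=P[F]; e1=np.cross([0,1,0],n); e1/=np.linalg.norm(e1); e2=np.cross(n,e1)
    a=(np.c_[Q@e1,Q@e2]*1000).astype(np.float32); c,r=cv2.minEnclosingCircle(a); print('rim',F.sum(),Q.mean(0),h[F].mean(),r, e1*c[0]/1000+e2*c[1]/1000+n*(.016+s[2]*n[2]))
```

```text
side key 196 [0.4561 0.2162 0.1317] 0.14042615386383867
108 ((458.42236328125, 213.08921813964844), (16.317256927490234, 81.65252685546875), 83.67961883544922)
[0.45715456 0.2146715  0.13670128] 174.3622547842189 [0.00417133 0.0230387 ]
lid n [-0.49933336  0.01738697  0.86623547] tilt 29.975919608595444 az 178.00574576714283 1621 1890 z at .573,-.188 0.13610424460778053
rim 59 [ 0.56519428 -0.18627441  0.14976619] 0.015762123932434247 30.57330894470215 [ 0.56190679 -0.18415027  0.14810312]
top key 115 [0.4593 0.2098 0.1352] 0.1437232399345072
89 ((459.29449462890625, 210.93353271484375), (14.396854400634766, 77.44837188720703), 84.68946075439453)
[0.45770206 0.21075804 0.13711368] 173.87721654610826 [0.0040694  0.02256096]
lid n [-0.49886357  0.01658549  0.86652182] tilt 29.943066298815715 az 178.09581503583885 2118 2532 z at .573,-.188 0.13650351238079586
rim 78 [ 0.56053057 -0.18365727  0.14680274] 0.015217073205075612 29.76972198486328 [ 0.56275538 -0.18428611  0.14899914]
```

View pics/crop1.png

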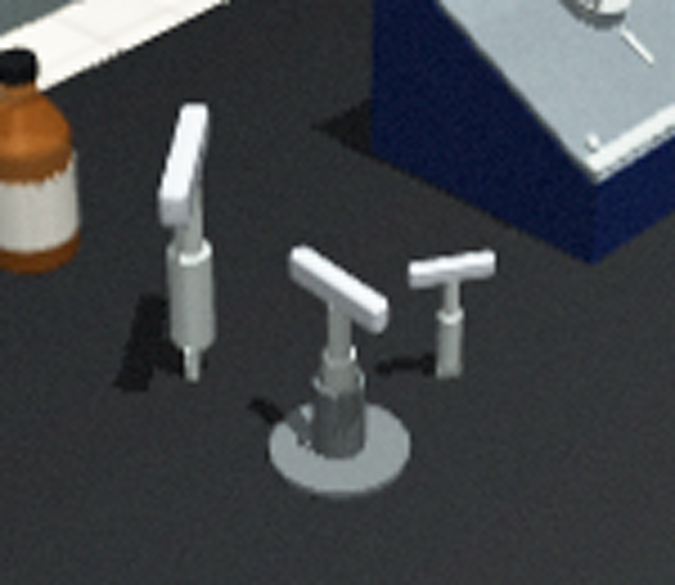

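The top view shows the lock funnel near (293,201) and the pipette box near (378,243), both in original pixels. In the side view there are three T-keys:
- large, free-standing, at (200,207), grip z≈0.16
- in the grey stand at (235,234), grip z≈0.129
- small, at (258,230), grip z≈0.085

The one in the stand is the middle-sized key, and its height matches 8+120 mm. The crop confirms it.

```bash
cat >> h.py <<'E'
from scipy.spatial.transform import Rotation as Ro
def down(yaw): return Ro.from_euler('xyz',[180,0,yaw],degrees=True)
AZ=-2.0
def lockR(): # lock frame: x up slope, z out
    return Ro.from_euler('z',AZ,degrees=True)*Ro.from_euler('y',-30,degrees=True)
def ltool(th): return lockR()*Ro.from_euler('z',th,degrees=True)*Ro.from_euler('x',180,degrees=True)
def goal(p,R):
    o=get_obs(); R0=Ro.from_euler('xyz',o['tool_rot'],degrees=True)
    t=R0.inv().apply(np.array(p)-o['tool_pos'])*1000; w=(R0.inv()*R).as_rotvec(degrees=True)
    print('t',t.round(1),'w',w.round(1))
def st():
    o=get_obs(); print(round(o['time_s'],2),np.round(o['tool_pos'],4),np.round(o['tool_rot'],1),'F',np.round(o['force'],1),'M',np.round(o['wrist_torque'],2),'q',np.round(o['qpos'],0),o['grip_width'],o['grasp_force'])
E
python3 - <<'E'
from h import *
goal([.5,-.15,.36],down(9)); goal([.46,.2125,.20],down(-6)); st()
E
python3 -m creep '[{"tz":-40,"tx":10},{"tz":-75,"tx":40},{"tz":-115,"tx":75},{"tz":-150,"tx":110},{"tz":-160,"tx":150,"ty":-20}]'
python3 -c "
from h import *
goal([.5,-.15,.36],down(9)); st()"
```

```text
t [ 403.9 -319.2 -158.9] w [ 0.   0.  13.6]
t [ 506.4 -669.2    1.1] w [ 0.   0.  28.6]
0.9 [ 0.25   -0.6     0.2012] [180.    0.   22.6] F [0.7 0.6 0.4] M [-0.   -0.01  0.05] q [68. 18. -4. 83.  1. 79. -3.] 0.08700958140460917 0.0
t [ 403.9 -319.2 -158.9] w [ 0.   0.  13.6]
0.9 [ 0.25   -0.6     0.2012] [180.    0.   22.6] F [0.7 0.6 0.4] M [-0.   -0.01  0.05] q [68. 18. -4. 83.  1. 79. -3.] 0.08700958140460917 0.0validation failed for argument at $[0]...
```

```bash
python3 -m creep '[{"tx":10,"ty":0,"tz":-40,"wx":0,"wy":0,"wz":0,"gripper":1},{"tx":40,"ty":0,"tz":-70,"wx":0,"wy":0,"wz":0,"gripper":1},{"tx":75,"ty":0,"tz":-100,"wx":0,"wy":0,"wz":0,"gripper":1},{"tx":110,"ty":0,"tz":-130,"wx":0,"wy":0,"wz":0,"gripper":1},{"tx":145,"ty":-20,"tz":-145,"wx":0,"wy":0,"wz":0,"gripper":1}]'
python3 -c "
from h import *
goal([.5,-.15,.36],down(9)); st()"
```

```text
time_s: 1.32
tool_pos: [0.3712, -0.5342, 0.3445]
tool_rot: [179.8, -0.0, 22.5]
force: [-0.6, 0.5, -0.2]
grip_width: 0.0869
grasp_force: 0.0
t [ 265.8 -305.7  -16.7] w [ 0.2 -0.  13.5]
1.32 [ 0.3712 -0.5342  0.3445] [179.8  -0.   22.5] F [-0.6  0.5 -0.2] M [-0.01 -0.04 -0.04] q [ 58.  17.  -8.  69.   2.  94. -16.] 0.08686901450249117 0.0
```

```bash
python3 -m creep '[{"tx":27,"ty":-31,"tz":-2,"wx":0,"wy":0,"wz":2,"gripper":1},{"tx":54,"ty":-62,"tz":-5,"wx":0,"wy":0,"wz":4,"gripper":1},{"tx":80,"ty":-92,"tz":-8,"wx":0,"wy":0,"wz":6,"gripper":1},{"tx":107,"ty":-123,"tz":-12,"wx":0,"wy":0,"wz":8,"gripper":1},{"tx":133,"ty":-153,"tz":-16,"wx":0,"wy":0,"wz":10,"gripper":1}]'
python3 -c "
from h import *
goal([.5,.0,.34],down(0));goal([.46,.2125,.2],down(-6)); st()"
```

```text
time_s: 1.73
tool_pos: [0.4345, -0.3378, 0.3585]
tool_rot: [180.0, -0.0, 12.5]
force: [1.2, -0.3, 0.4]
grip_width: 0.0871
grasp_force: 0.0
t [ 137.2 -315.5   18.4] w [ 0.  -0.  12.5]
t [ 144.3 -531.7  158.3] w [ 0.  -0.  18.5]
1.73 [ 0.4345 -0.3378  0.3585] [180.   -0.   12.5] F [ 1.2 -0.3  0.4] M [ 0.03 -0.12  0.01] q [ 48.   5. -14.  81.   1.  94. -43.] 0.08705264681400822 0.0
```

```bash
python3 -m creep '[{"tx":16,"ty":-37,"tz":0,"wx":0,"wy":0,"wz":2,"gripper":1},{"tx":32,"ty":-75,"tz":0,"wx":0,"wy":0,"wz":4,"gripper":1},{"tx":48,"ty":-112,"tz":0,"wx":0,"wy":0,"wz":7,"gripper":1},{"tx":64,"ty":-150,"tz":0,"wx":0,"wy":0,"wz":10,"gripper":1},{"tx":80,"ty":-187,"tz":0,"wx":0,"wy":0,"wz":12,"gripper":1}]'
python3 -m creep '[{"tx":0,"ty":-38,"tz":10,"wx":0,"wy":0,"wz":1,"gripper":1},{"tx":0,"ty":-76,"tz":20,"wx":0,"wy":0,"wz":2,"gripper":1},{"tx":0,"ty":-114,"tz":30,"wx":0,"wy":0,"wz":3,"gripper":1},{"tx":0,"ty":-152,"tz":40,"wx":0,"wy":0,"wz":4,"gripper":1},{"tx":0,"ty":-190,"tz":50,"wx":0,"wy":0,"wz":5,"gripper":1}]'
python3 -c "
from h import *
goal([.46,.2125,.2],down(-6)); st()"
```

```text
time_s: 2.15
tool_pos: [0.4713, -0.1378, 0.3585]
tool_rot: [180.0, -0.0, 0.5]
force: [1.0, -0.3, 0.2]
grip_width: 0.0866
grasp_force: 0.0
time_s: 2.57
tool_pos: [0.4689, 0.0519, 0.308]
tool_rot: [180.0, -0.1, -4.4]
force: [0.2, -0.3, 0.1]
grip_width: 0.0867
grasp_force: 0.0
t [ -21.4 -159.6  107.8] w [ 0.  -0.1  1.6]
2.57 [0.4689 0.0519 0.308 ] [ 1.8e+02 -1.0e-01 -4.4e+00] F [ 0.2 -0.3  0.1] M [ 0.01 -0.04  0.01] q [  29.   -5.  -35.   96.   -3.   88. -101.] 0.08674256601754993 0.0
```

```bash
python3 -m creep '[{"tx":-5,"ty":-36,"tz":15,"wx":0,"wy":0,"wz":0.5,"gripper":0.2},{"tx":-10,"ty":-72,"tz":30,"wx":0,"wy":0,"wz":1,"gripper":0.2},{"tx":-16,"ty":-108,"tz":45,"wx":0,"wy":0,"wz":1.6,"gripper":0.2},{"tx":-21,"ty":-142,"tz":60,"wx":0,"wy":0,"wz":1.6,"gripper":0.2},{"tx":-21.4,"ty":-159.6,"tz":75,"wx":0,"wy":0,"wz":1.6,"gripper":0.2}]'
python3 - <<'E'
from h import *
save('side','side1',(190,180,270,300),5)
for c in ['side','top']:
    if c=='top': optics.read_camera(c)
    print(c,[ (np.round(r['point'],3),round(r['confidence'],2)) for r in nets.place_of('key_grip',c)])
goal([.46,.2125,.2],down(-6)); st()
E
```

```text
time_s: 2.98
tool_pos: [0.4584, 0.216, 0.2331]
tool_rot: [-179.9, -0.1, -5.7]
force: [0.9, -0.2, 0.4]
grip_width: 0.0614
grasp_force: 0.0
side [(array([0.458, 0.215, 0.128]), 0.82), (array([0.466, 0.108, 0.084]), 0.77), (array([0.594, 0.214, 0.164]), 0.68)]
top [(array([0.586, 0.211, 0.167]), 0.6), (array([0.462, 0.104, 0.088]), 0.42)]
t [-0.2 -2.1 33. ] w [0.  0.  0.1]
3.18 [0.46   0.2104 0.233 ] [180.    0.   -5.9] F [ 0.4 -0.4  0.7] M [ 0.04 -0.01 -0.03] q [  19.    2.  -47.   99.    2.   80. -124.] 0.05336696328226088 0.0
```

View pics/side1.png

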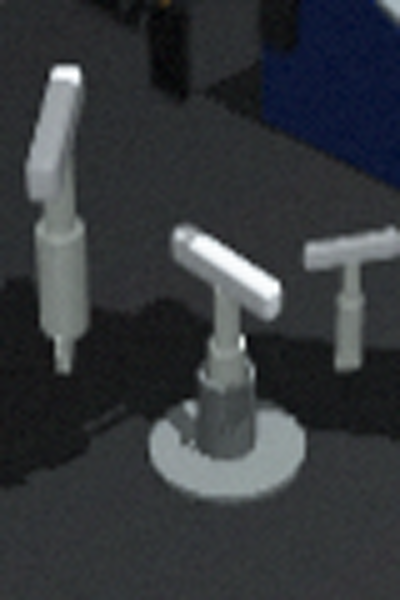

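```bash
python3 -m creep '[{"tx":-0.5,"ty":-2,"tz":30,"wx":0,"wy":0,"wz":0,"gripper":0.2},{"tx":-0.5,"ty":-2,"tz":60,"wx":0,"wy":0,"wz":0,"gripper":0.2},{"tx":-0.5,"ty":-2,"tz":90,"wx":0,"wy":0,"wz":0,"gripper":0.2},{"tx":-0.5,"ty":-2,"tz":115,"wx":0,"wy":0,"wz":0,"gripper":0.2},{"tx":-0.5,"ty":-2,"tz":124,"wx":0,"wy":0,"wz":0,"gripper":0.2}]'
python3 -m creep '[{"tx":0,"ty":0,"tz":0,"wx":0,"wy":0,"wz":0,"gripper":-1},{"tx":0,"ty":0,"tz":0,"wx":0,"wy":0,"wz":0,"gripper":-1},{"tx":0,"ty":0,"tz":0,"wx":0,"wy":0,"wz":0,"gripper":-1},{"tx":0,"ty":0,"tz":0,"wx":0,"wy":0,"wz":0,"gripper":-1},{"tx":0,"ty":0,"tz":0,"wx":0,"wy":0,"wz":0,"gripper":-1}]' 40
python3 - <<'E'
from h import *
save('side','side2',(190,180,270,300),5)
save('top','top2')
print([ (np.round(r['point'],3),round(r['confidence'],2)) for r in nets.place_of('key_grip','side')])
st()
E
```

```text
time_s: 3.6
tool_pos: [0.4589, 0.2096, 0.1064]
tool_rot: [179.8, 0.2, -6.2]
force: [-1.4, -0.3, 0.6]
grip_width: 0.0522
grasp_force: 0.0
time_s: 4.02
tool_pos: [0.461, 0.2131, 0.1106]
tool_rot: [-180.0, -0.2, -6.0]
force: [-0.4, -0.5, -0.6]
grip_width: 0.0265
grasp_force: 0.0
[(array([0.592, 0.21 , 0.162]), 0.81), (array([0.456, 0.216, 0.128]), 0.56), (array([0.461, 0.107, 0.084]), 0.51)]
4.17 [0.4602 0.2129 0.1097] [-1.8e+02 -1.0e-01 -6.0e+00] F [ 0.1 -0.   0.8] M [ 0.01  0.03 -0.02] q [  17.    9.  -48.  108.    7.   66. -129.] 0.014987855809625283 1.200381234411907e-05
```

View pics/side2.png

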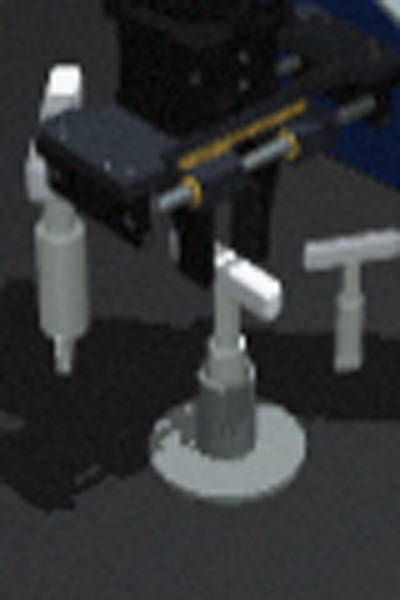

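```bash
cat >> h.py <<'E'
MOUTH=np.array([.563,-.1855,.1495])
def tcp_for(s,th,dx=0,dy=0): # tip s (m) out from lock origin
    R=lockR(); return MOUTH+R.apply([dx,dy,s-.06+.120-env.grip_depth]), ltool(th)
def where():
    o=get_obs(); R=lockR(); R0=Ro.from_euler('xyz',o['tool_rot'],degrees=True)
    d=R.inv().apply(np.array(o['tool_pos'])-MOUTH); E=R.inv()*R0*Ro.from_euler('x',180,degrees=True)
    print('t=%.2f'%o['time_s'],'tip out %.1f'%((d[2]-.120+env.grip_depth+.06)*1000),'xy',(d[:2]*1000).round(1),'rot(zyx)',E.as_euler('ZYX',degrees=True).round(1),'F lock',R.inv().apply(o['force']).round(1),'M',R.inv().apply(o['wrist_torque']).round(2),'w %.4f g %.1f'%(o['grip_width'],o['grasp_force']))
E
python3 -m creep '[{"tx":0,"ty":0,"tz":0,"wx":0,"wy":0,"wz":0,"gripper":-1},{"tx":0,"ty":0,"tz":0,"wx":0,"wy":0,"wz":0,"gripper":-1},{"tx":0,"ty":0,"tz":-20,"wx":0,"wy":0,"wz":0,"gripper":-1},{"tx":0,"ty":0,"tz":-45,"wx":0,"wy":0,"wz":0,"gripper":-1},{"tx":0,"ty":0,"tz":-75,"wx":0,"wy":0,"wz":0,"gripper":-1}]' 50
python3 -m creep '[{"tx":0,"ty":0,"tz":-35,"wx":0,"wy":0,"wz":0,"gripper":-1},{"tx":0,"ty":0,"tz":-70,"wx":0,"wy":0,"wz":0,"gripper":-1},{"tx":0,"ty":20,"tz":-105,"wx":0,"wy":0,"wz":0,"gripper":-1},{"tx":0,"ty":50,"tz":-125,"wx":0,"wy":0,"wz":0,"gripper":-1},{"tx":0,"ty":90,"tz":-130,"wx":0,"wy":0,"wz":3,"gripper":-1}]'
python3 - <<'E'
from h import *
st(); print(tcp_for(.09,48)); goal(*tcp_for(.09,48))
E
```

```text
time_s: 4.58
tool_pos: [0.4583, 0.2121, 0.1832]
tool_rot: [179.9, 0.2, -6.0]
force: [0.5, -0.9, -1.8]
grip_width: 0.0131
grasp_force: 50.0
time_s: 5.0
tool_pos: [0.4514, 0.1261, 0.318]
tool_rot: [-179.8, -0.3, -8.6]
force: [0.8, -0.7, -1.9]
grip_width: 0.0131
grasp_force: 50.0
5.0 [0.4514 0.1261 0.318 ] [-179.8   -0.3   -8.6] F [ 0.8 -0.7 -1.9] M [-0.05 -0.08  0.03] q [  26.   -6.  -41.   95.   -4.   89. -113.] 0.013140265621051153 49.997044801712036
(array([ 0.49738999, -0.18320885,  0.26320914]), Rotation.from_matrix(array([[ 0.60506648,  0.61983792,  0.49969541],
                            [ 0.72246842, -0.69118369, -0.01744975],
                            [ 0.3345653 ,  0.37157241, -0.8660254 ]])))
t [ 91.4 299.1  54.4] w [-11.   28.7 -53.4]
```

```bash
python3 -m creep '[{"tx":9,"ty":30,"tz":0,"wx":-1.1,"wy":2.9,"wz":-5.3,"gripper":-1},{"tx":18,"ty":60,"tz":0,"wx":-2.2,"wy":5.7,"wz":-10.7,"gripper":-1},{"tx":27,"ty":90,"tz":0,"wx":-3.3,"wy":8.6,"wz":-16,"gripper":-1},{"tx":37,"ty":120,"tz":0,"wx":-4.4,"wy":11.5,"wz":-21.4,"gripper":-1},{"tx":46,"ty":150,"tz":0,"wx":-5.5,"wy":14.4,"wz":-26.7,"gripper":-1}]'
python3 - <<'E'
from h import *
st(); where(); goal(*tcp_for(.09,48))
E
```

```text
time_s: 5.42
tool_pos: [0.4696, -0.0274, 0.3149]
tool_rot: [171.8, -11.8, 16.2]
force: [0.5, -2.0, -0.7]
grip_width: 0.013
grasp_force: 50.0
5.42 [ 0.4696 -0.0274  0.3149] [171.8 -11.8  16.2] F [ 0.5 -2.  -0.7] M [-0.04  0.39 -0.01] q [ 19. -17. -18. 107.  -1.  76. -73.] 0.01295895326100823 49.99623656272888
t=5.42 tip out 151.3 xy [ -2.9 154.7] rot(zyx) [18.7 16.7  1.2] F lock [ 0.2 -1.9 -0.9] M [-0.05  0.39  0.02] w 0.0130 g 50.0
t [-27.1 149.   69. ] w [ -5.5  16.  -29.3]
```

```bash
python3 -m creep '[{"tx":-5,"ty":30,"tz":14,"wx":-1.1,"wy":3.2,"wz":-5.9,"gripper":-1},{"tx":-11,"ty":60,"tz":28,"wx":-2.2,"wy":6.4,"wz":-11.7,"gripper":-1},{"tx":-16,"ty":90,"tz":42,"wx":-3.3,"wy":9.6,"wz":-17.6,"gripper":-1},{"tx":-22,"ty":120,"tz":55,"wx":-4.4,"wy":12.8,"wz":-23.4,"gripper":-1},{"tx":-27,"ty":149,"tz":60,"wx":-5.5,"wy":16,"wz":-29.3,"gripper":-1}]'
python3 - <<'E'
from h import *
st(); where(); goal(*tcp_for(.09,48))
E
```

```text
time_s: 5.83
tool_pos: [0.503, -0.1587, 0.2695]
tool_rot: [162.3, -18.2, 42.0]
force: [0.3, -0.1, -2.3]
grip_width: 0.0133
grasp_force: 50.0
5.83 [ 0.503  -0.1587  0.2695] [162.3 -18.2  42. ] F [ 0.3 -0.1 -2.3] M [0.04 0.71 0.07] q [ 30. -17.  -8. 115. -12.  58. -25.] 0.01330909318376438 50.000826716423035
t=5.83 tip out 93.1 xy [ 7.2 24.7] rot(zyx) [41.5  4.1  2.7] F lock [-0.9 -0.1 -2.1] M [0.05 0.71 0.05] w 0.0133 g 50.0
t [-21.5  13.9   4. ] w [-3.   4.  -6.6]
```

```bash
python3 -m creep '[{"tx":-11,"ty":7,"tz":2,"wx":-1.5,"wy":2,"wz":-3.3,"gripper":-1},{"tx":-21.5,"ty":14,"tz":4,"wx":-3,"wy":4,"wz":-6.6,"gripper":-1},{"tx":-21.5,"ty":14,"tz":4,"wx":-3,"wy":4,"wz":-6.6,"gripper":-1}]'
python3 - <<'E'
from h import *
st(); where(); goal(*tcp_for(.09,48))
save('side','side3',(240,80,360,240),4)
im,d=save('top','top3',(250,160,340,240),8)
for c in ['side','top']:
  for q in ['lock_mouth','key_tip','key_grip']:
    print(c,q,[ (np.round(r['point'],3),round(r['confidence'],2)) for r in nets.place_of(q,c)][:3])
p,R=tcp_for(.09,48); o=get_obs(); Rt=Ro.from_euler('xyz',o['tool_rot'],degrees=True)
tip=o['tool_pos']+Rt.apply([0,0,.1013]); print('tip by FK',tip, proj('side',tip),proj('top',tip))
E
```

```text
time_s: 6.08
tool_pos: [0.505, -0.1939, 0.2598]
tool_rot: [157.5, -19.5, 49.2]
force: [0.2, -1.1, -2.5]
grip_width: 0.0131
grasp_force: 50.0
6.08 [ 0.505  -0.1939  0.2598] [157.5 -19.5  49.2] F [ 0.2 -1.1 -2.5] M [-0.01  0.89 -0.05] q [ 37. -17.  -8. 118. -19.  54.  -8.] 0.013109216638892439 49.995635747909546
t=6.08 tip out 83.1 xy [  5.2 -10.5] rot(zyx) [47.3  0.4  0.4] F lock [-1.  -1.1 -2.3] M [-0.06  0.89 -0.02] w 0.0131 g 50.0
t [  4.1 -10.9  -6.8] w [-0.4  0.4 -0.7]
side lock_mouth [(array([ 0.566, -0.185,  0.152]), 0.6)]
side key_tip [(array([ 0.59 ,  0.214, -0.004]), 0.66), (array([ 0.554, -0.195,  0.177]), 0.52), (array([0.463, 0.108, 0.001]), 0.51)]
side key_grip [(array([0.592, 0.215, 0.159]), 0.74), (array([0.463, 0.106, 0.086]), 0.66), (array([ 0.495, -0.193,  0.273]), 0.59)]
top lock_mouth [(array([ 0.562, -0.186,  0.15 ]), 0.5)]
top key_tip [(array([0.59 , 0.211, 0.005]), 0.48), (array([0.46 , 0.105, 0.   ]), 0.37)]
top key_grip [(array([ 0.497, -0.192,  0.278]), 0.63), (array([0.463, 0.103, 0.087]), 0.39), (array([ 0.57 , -0.185,  0.135]), 0.34)]
tip by FK [ 0.55888031 -0.1906768   0.1757029 ] [294.93847722 158.11313998] [295.14621214 201.54690977]
```

View pics/side3.png

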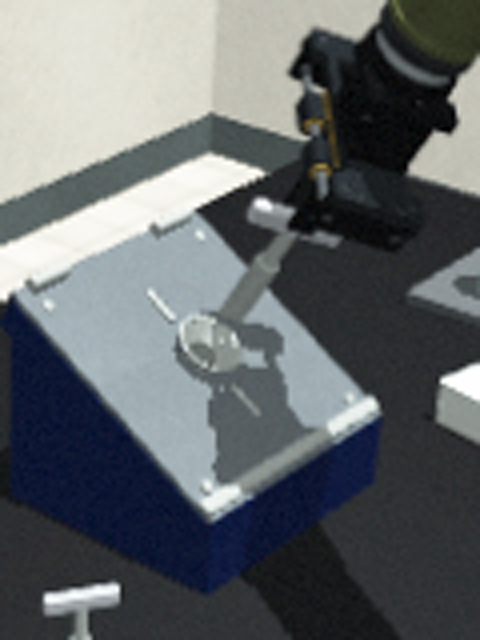

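View pics/top3.png

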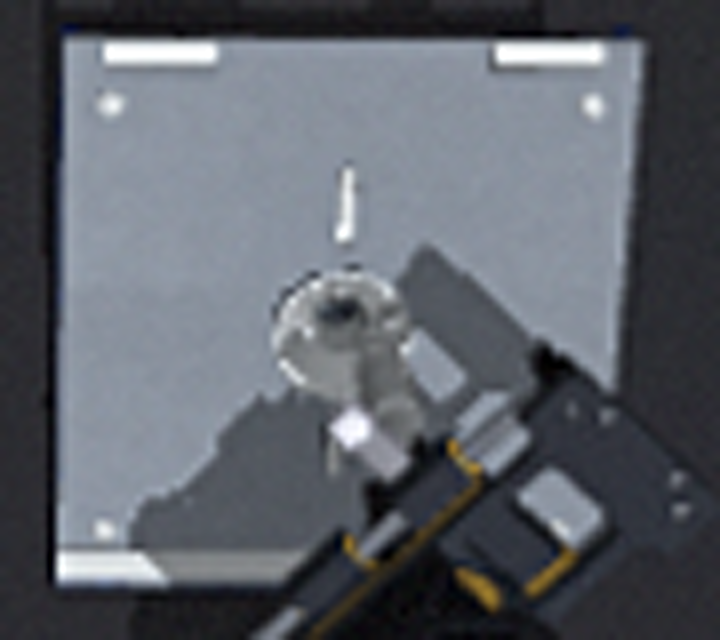

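The side view shows the key gripped by the handle, with the tip at about (294,158) by the funnel, whose rim is at (292,165). In the top view the rim centre is at about (293,202) and the key is about 1 cm to the right of the axis.

Run:
```python
from h import *
R=lockR()
for cam in ['top','side']:
    print(cam,'mouth',proj(cam,MOUTH).round(1),'marks at',[proj(cam,MOUTH+R.apply([x,0,-.016])).round(1) for x in (-.06,-.04,.04,.06)])
    d=np.load('pics/%s0.npz'%cam); im=d['im'].astype(int); z=d['d']; v,u=np.mgrid[:384,:512]; P=unproj(cam,u,v,z)
    L=R.inv().apply((P-MOUTH).reshape(-1,3)).reshape(P.shape)*1000
    m=(abs(L[...,1])<12)&(abs(L[...,0])<75)&(abs(L[...,0])>30)&(abs(L[...,2]+16)<8)
    g=im.sum(-1); med=np.median(g[m]); b=m&(g>med+60)
    for s in (1,-1):
        k=b&(s*L[...,0]>0); print(k.sum(),L[k].mean(0).round(1),L[k].min(0).round(1),L[k].max(0).round(1))
    ring=(np.hypot(L[...,0],L[...,1])<36)&(g>med+50)&(L[...,2]>-8); print('ring',ring.sum(),L[ring].min(0).round(1),L[ring].max(0).round(1))
    for q in [im]: 
        c=g[195:211,280:306] if cam=='top' else g[155:178,280:306]; 
        mask=((c>med+40)|(c<med-60)).astype(np.uint8); cs,_=cv2.findContours(mask,0,1); big=max(cs,key=cv2.contourArea); print('ellipse',cv2.fitEllipse(cv2.convexHull(big)))
goal(*tcp_for(.09,48)); where()
```

```text
top mouth [292.7 201.2] marks at [array([291.3, 215.1]), array([291.6, 209.9]), array([292.8, 188.5]), array([293.1, 183. ])]
14 [ 51.2   0.9 -13. ] [ 36.7  -3.6 -19.5] [67.9  3.6 -9.3]
19 [-52.6  -0.8 -14.2] [-72.3 -11.9 -18.5] [-37.8   2.5  -8.3]
ring 96 [-29.9 -25.6  -7.9] [27.7 29.9  4.4]
ellipse ((12.431638717651367, 6.394430160522461), (17.073945999145508, 17.72062110900879), 116.68350219726562)
side mouth [292.6 165.2] marks at [array([302. , 181.1]), array([298.2, 176.7]), array([282.9, 159.6]), array([279.1, 155.4])]
16 [ 53.7  -1.5 -15.1] [ 34.2 -11.2 -21.6] [70.1  6.  -9.8]
15 [-53.1  -0.5 -14.9] [-69.6  -6.6 -18.3] [-37.    6.2  -8.7]
ring 57 [-28.9 -28.4  -7.8] [27.  27.4  4.4]
ellipse ((12.145015716552734, 12.710965156555176), (15.061969757080078, 22.79229736328125), 137.2415008544922)
t [ -2.8 -11.4  -5.3] w [-0.3  0.1 -0.3]
t=6.48 tip out 84.7 xy [10.3 -5.6] rot(zyx) [47.7  0.1  0.3] F lock [-0.7  0.6 -1.5] M [-0.01  0.75 -0.05] w 0.0132 g 50.0
```

```bash
python3 -m creep '[{"tx":-2.8,"ty":-11.4,"tz":-5.3,"wx":0,"wy":0,"wz":0,"gripper":-1},{"tx":-2.8,"ty":-11.4,"tz":-5.3,"wx":0,"wy":0,"wz":0,"gripper":-1},{"tx":-2.8,"ty":-11.4,"tz":-5.3,"wx":0,"wy":0,"wz":0,"gripper":-1}]'
python3 -c "
from h import *
where();st();goal(*tcp_for(.09,48))"
```

```text
time_s: 6.73
tool_pos: [0.5051, -0.189, 0.2605]
tool_rot: [157.8, -19.5, 49.5]
force: [0.6, 0.2, -0.9]
grip_width: 0.0132
grasp_force: 50.0
t=6.73 tip out 83.7 xy [ 5.5 -5.5] rot(zyx) [47.6  0.2  0.8] F lock [ 0.1  0.2 -1.1] M [ 0.01  0.73 -0.01] w 0.0132 g 50.0
6.73 [ 0.5051 -0.189   0.2605] [157.8 -19.5  49.5] F [ 0.6  0.2 -0.9] M [ 0.04  0.73 -0.  ] q [ 37. -17.  -9. 118. -19.  54.  -8.] 0.01321107804691726 49.99749541282654
t [ 0.3 -7.9 -6.2] w [-0.8  0.2 -0.4]
```

```bash
python3 -c "
from h import *
goal(*tcp_for(.07,48))"
python3 -m creep '[{"tx":0,"ty":-4,"tz":7,"wx":-0.4,"wy":0,"wz":-0.2,"gripper":-1},{"tx":0.3,"ty":-8,"tz":14,"wx":-0.8,"wy":0,"wz":-0.4,"gripper":-1},{"tx":0.3,"ty":-8,"tz":14,"wx":-0.8,"wy":0,"wz":-0.4,"gripper":-1}]'
python3 -c "
from h import *
where();st();goal(*tcp_for(.06,48))"
```

```text
t [ 0.4 -7.6 13.8] w [-0.8  0.2 -0.4]
time_s: 6.98
tool_pos: [0.508, -0.1833, 0.2433]
tool_rot: [157.1, -19.3, 49.9]
force: [-0.6, 0.3, -2.6]
grip_width: 0.0129
grasp_force: 50.0
t=6.98 tip out 67.5 xy [-0.8  0.3] rot(zyx) [48.   0.3  0.2] F lock [-1.8  0.2 -1.9] M [ 0.05  0.89 -0.02] w 0.0129 g 50.0
6.98 [ 0.508  -0.1833  0.2433] [157.1 -19.3  49.9] F [-0.6  0.3 -2.6] M [0.09 0.89 0.01] q [ 36. -17.  -9. 120. -19.  51.  -9.] 0.01286191867334605 49.99907433986664
t [0.4 0.8 7.5] w [-0.2  0.3 -0. ]
```

```bash
python3 -m creep '[{"tx":0.4,"ty":0.8,"tz":6,"wx":-0.2,"wy":0.3,"wz":0,"gripper":-1},{"tx":0.4,"ty":0.8,"tz":12,"wx":-0.2,"wy":0.3,"wz":0,"gripper":-1},{"tx":0.4,"ty":0.8,"tz":18,"wx":-0.2,"wy":0.3,"wz":0,"gripper":-1},{"tx":0.4,"ty":0.8,"tz":18,"wx":-0.2,"wy":0.3,"wz":0,"gripper":-1}]'
python3 -c "
from h import *
where();goal(*tcp_for(.04,48))"
```

```text
time_s: 7.32
tool_pos: [0.5184, -0.1849, 0.2286]
tool_rot: [156.8, -19.6, 50.0]
force: [-0.1, -0.4, -1.5]
grip_width: 0.0135
grasp_force: 50.0
t=7.32 tip out 49.5 xy [ 0.9 -0.9] rot(zyx) [47.9 -0.1 -0. ] F lock [-0.8 -0.4 -1.2] M [-0.01  0.81 -0.02] w 0.0135 g 50.0
t [ 0.1 -1.3  9.5] w [ 0.  -0.1 -0.1]
```

```bash
python3 -m creep '[{"tx":0,"ty":-0.6,"tz":4,"wx":0,"wy":0,"wz":0,"gripper":-1},{"tx":0,"ty":-0.6,"tz":8,"wx":0,"wy":0,"wz":0,"gripper":-1},{"tx":0,"ty":-0.6,"tz":12,"wx":0,"wy":0,"wz":0,"gripper":-1},{"tx":0,"ty":-0.6,"tz":12,"wx":0,"wy":0,"wz":0,"gripper":-1}]'
python3 -c "
from h import *
where();goal(*tcp_for(.025,48))"
```

```text
time_s: 7.65
tool_pos: [0.5243, -0.1846, 0.2189]
tool_rot: [156.7, -19.6, 50.0]
force: [-0.2, 0.3, -0.9]
grip_width: 0.013
grasp_force: 50.0
t=7.65 tip out 38.1 xy [ 1.2 -0.5] rot(zyx) [47.9 -0.1 -0.1] F lock [-0.6  0.3 -0.7] M [0.14 0.65 0.03] w 0.0130 g 50.0
t [-0.4 -1.2 13.1] w [ 0.1 -0.1 -0.1]
```

```bash
python3 -m creep '[{"tx":0,"ty":0,"tz":4,"wx":0,"wy":0,"wz":0,"gripper":-1},{"tx":0,"ty":0,"tz":8,"wx":0,"wy":0,"wz":0,"gripper":-1},{"tx":0,"ty":0,"tz":8,"wx":0,"wy":0,"wz":0,"gripper":-1}]'
python3 -c "
from h import *
where()"
python3 -m creep '[{"tx":0,"ty":0,"tz":4,"wx":0,"wy":0,"wz":0,"gripper":-1},{"tx":0,"ty":0,"tz":8,"wx":0,"wy":0,"wz":0,"gripper":-1},{"tx":0,"ty":0,"tz":8,"wx":0,"wy":0,"wz":0,"gripper":-1}]'
python3 -c "
from h import *
where()"
```

```text
time_s: 7.9
tool_pos: [0.5281, -0.1846, 0.2115]
tool_rot: [156.7, -19.6, 50.0]
force: [1.4, 1.1, -1.7]
grip_width: 0.013
grasp_force: 50.0
t=7.90 tip out 29.8 xy [ 0.8 -0.3] rot(zyx) [47.9 -0.1 -0.1] F lock [ 0.4  1.1 -2.2] M [0.17 0.66 0.04] w 0.0130 g 50.0
time_s: 8.15
tool_pos: [0.5333, -0.1861, 0.2091]
tool_rot: [156.4, -19.7, 50.1]
force: [-11.7, 2.2, 14.0]
grip_width: 0.0132
grasp_force: 50.4
t=8.15 tip out 25.1 xy [ 4.1 -1.7] rot(zyx) [48.  -0.2 -0.4] F lock [-3.2  1.8 18.1] M [0.69 1.53 0.04] w 0.0132 g 50.4
```

```bash
python3 -m creep '[{"tx":0,"ty":0,"tz":-4,"wx":0,"wy":0,"wz":0,"gripper":-1},{"tx":-0.4,"ty":-1.7,"tz":-8,"wx":0,"wy":0,"wz":0,"gripper":-1},{"tx":-0.4,"ty":-1.7,"tz":-8,"wx":0,"wy":0,"wz":0,"gripper":-1}]'
python3 -c "
from h import *
where()
for _ in range(3): optics.read_camera('top'); where()"
python3 -m creep '[{"tx":0,"ty":0,"tz":2,"wx":0,"wy":0,"wz":0,"gripper":-1},{"tx":0,"ty":0,"tz":4,"wx":0,"wy":0,"wz":0,"gripper":-1},{"tx":0,"ty":0,"tz":6,"wx":0,"wy":0,"wz":0,"gripper":-1},{"tx":0,"ty":0,"tz":6,"wx":0,"wy":0,"wz":0,"gripper":-1}]'
python3 -c "
from h import *
where()"
```

```text
time_s: 8.4
tool_pos: [0.5266, -0.1843, 0.2121]
tool_rot: [156.6, -19.6, 50.0]
force: [0.7, -0.8, -1.6]
grip_width: 0.0133
grasp_force: 50.0
t=8.40 tip out 31.1 xy [-0.2 -0.1] rot(zyx) [47.9 -0.1 -0.2] F lock [-0.2 -0.8 -1.8] M [0.13 0.67 0.02] w 0.0133 g 50.0
t=8.45 tip out 30.8 xy [-0.3 -0. ] rot(zyx) [47.9 -0.1 -0.2] F lock [-0.8  0.3 -1.5] M [0.03 0.68 0.03] w 0.0131 g 50.0
t=8.50 tip out 30.6 xy [-0.3 -0. ] rot(zyx) [47.9 -0.1 -0.2] F lock [-0.4  1.  -0.6] M [0.08 0.66 0.04] w 0.0129 g 50.0
t=8.55 tip out 30.5 xy [-0.4  0. ] rot(zyx) [47.9 -0.1 -0.1] F lock [-0.3 -0.2 -0.2] M [ 0.04  0.65 -0.06] w 0.0128 g 50.0
time_s: 8.88
tool_pos: [0.5298, -0.1841, 0.2058]
tool_rot: [156.7, -19.6, 50.0]
force: [0.4, 0.2, -1.5]
grip_width: 0.0131
grasp_force: 50.0
t=8.88 tip out 24.1 xy [-0.6  0.2] rot(zyx) [47.9 -0.1 -0.1] F lock [-0.4  0.2 -1.5] M [0.07 0.65 0.03] w 0.0131 g 50.0
```

```bash
cat >> h.py <<'E'
def avg(n=4):
    F=[];M=[]
    for _ in range(n):
        optics.read_camera('top'); o=get_obs(); R=lockR().inv(); F.append(R.apply(o['force'])); M.append(R.apply(o['wrist_torque']))
    where(); print('  avgF',np.mean(F,0).round(2),'avgM',np.mean(M,0).round(3))
E
python3 -c "
from h import *
avg()"
python3 -m creep '[{"tx":0,"ty":0,"tz":2,"wx":0,"wy":0,"wz":0,"gripper":-1},{"tx":0,"ty":0,"tz":4,"wx":0,"wy":0,"wz":0,"gripper":-1},{"tx":0,"ty":0,"tz":6,"wx":0,"wy":0,"wz":0,"gripper":-1},{"tx":0,"ty":0,"tz":6,"wx":0,"wy":0,"wz":0,"gripper":-1}]' >/dev/null
python3 -c "
from h import *
avg()"
python3 -m creep '[{"tx":0,"ty":0,"tz":1,"wx":0,"wy":0,"wz":0,"gripper":-1},{"tx":0,"ty":0,"tz":2,"wx":0,"wy":0,"wz":0,"gripper":-1},{"tx":0,"ty":0,"tz":2,"wx":0,"wy":0,"wz":0,"gripper":-1}]' >/dev/null
python3 -c "
from h import *
avg()"
```

```text
t=9.08 tip out 24.6 xy [-0.2  0.1] rot(zyx) [47.9 -0.1 -0.1] F lock [-0.9  0.8 -2. ] M [0.07 0.75 0.03] w 0.0132 g 50.0
  avgF [-0.4   0.8  -1.62] avgM [0.063 0.722 0.004]
t=9.62 tip out 18.7 xy [-0.1  0.1] rot(zyx) [48.  -0.1 -0.1] F lock [-0.5  0.7 -1.4] M [ 0.05  0.75 -0.01] w 0.0134 g 50.0
  avgF [-0.32  0.44 -1.26] avgM [ 0.061  0.734 -0.007]
t=10.07 tip out 16.7 xy [-0.1  0.1] rot(zyx) [47.9 -0.1 -0.1] F lock [-0.7  0.9 -1. ] M [0.07 0.79 0.02] w 0.0134 g 50.0
  avgF [-0.71  0.05 -1.51] avgM [0.06  0.734 0.016]
```

Free so far, with a baseline Fz of about −1.5 N. I'll continue in 1.5 mm steps until the insert pushes back.

```bash
python3 -m creep '[{"tx":0,"ty":0,"tz":1,"wx":0,"wy":0,"wz":0,"gripper":-1},{"tx":0,"ty":0,"tz":1.5,"wx":0,"wy":0,"wz":0,"gripper":-1},{"tx":0,"ty":0,"tz":1.5,"wx":0,"wy":0,"wz":0,"gripper":-1}]' >/dev/null
python3 -c "
from h import *
avg()"
python3 -m creep '[{"tx":0,"ty":0,"tz":1,"wx":0,"wy":0,"wz":0,"gripper":-1},{"tx":0,"ty":0,"tz":1.5,"wx":0,"wy":0,"wz":0,"gripper":-1},{"tx":0,"ty":0,"tz":1.5,"wx":0,"wy":0,"wz":0,"gripper":-1}]' >/dev/null
python3 -c "
from h import *
avg()"
```

```text
t=10.52 tip out 15.3 xy [ 0. -0.] rot(zyx) [47.9 -0.1 -0.2] F lock [-0.3 -0.6 -0.4] M [0.08 0.77 0.01] w 0.0133 g 50.0
  avgF [-1.08 -0.08 -0.35] avgM [0.051 0.771 0.003]
t=10.97 tip out 13.8 xy [-0.  0.] rot(zyx) [47.9 -0.1 -0.2] F lock [-1.1  0.1  1.5] M [-0.01  0.74  0.03] w 0.0132 g 50.0
  avgF [-0.58  0.33  0.64] avgM [0.036 0.738 0.007]
```

```bash
python3 -m creep '[{"tx":0,"ty":0,"tz":0.8,"wx":0,"wy":0,"wz":-4,"gripper":-1},{"tx":0,"ty":0,"tz":0.8,"wx":0,"wy":0,"wz":-8,"gripper":-1},{"tx":0,"ty":0,"tz":0.8,"wx":0,"wy":0,"wz":-8,"gripper":-1}]' >/dev/null
python3 -c "
from h import *
avg()"
python3 -m creep '[{"tx":0,"ty":0,"tz":0,"wx":0,"wy":0,"wz":-4,"gripper":-1},{"tx":0,"ty":0,"tz":0,"wx":0,"wy":0,"wz":-8,"gripper":-1},{"tx":0,"ty":0,"tz":0,"wx":0,"wy":0,"wz":-8,"gripper":-1}]' >/dev/null
python3 -c "
from h import *
avg()"
```

```text
t=11.42 tip out 13.0 xy [-0.   0.2] rot(zyx) [55.9 -0.1 -0.2] F lock [-0.1  1.2  0.3] M [0.21 0.76 0.  ] w 0.0136 g 50.0
  avgF [-0.26  0.64  0.6 ] avgM [0.168 0.751 0.025]
t=11.87 tip out 12.8 xy [-0.3  0.1] rot(zyx) [63.8 -0.  -0.1] F lock [-0.6  0.7 -0.5] M [ 0.14  0.72 -0.03] w 0.0134 g 50.0
  avgF [-0.69  0.65 -1.13] avgM [0.132 0.724 0.014]
```

```bash
python3 -m creep '[{"tx":0,"ty":0,"tz":1,"wx":0,"wy":0,"wz":0,"gripper":-1},{"tx":0,"ty":0,"tz":2,"wx":0,"wy":0,"wz":0,"gripper":-1},{"tx":0,"ty":0,"tz":2,"wx":0,"wy":0,"wz":0,"gripper":-1}]' >/dev/null
python3 -c "
from h import *
avg()"
```

```text
t=12.32 tip out 10.9 xy [-0.2  0. ] rot(zyx) [63.9 -0.  -0.2] F lock [-0.9  0.7 -2.5] M [0.19 0.69 0.  ] w 0.0132 g 50.0
  avgF [-0.51  0.62 -1.94] avgM [0.137 0.692 0.006]
```

Fz is still at baseline at 10.9 mm, so the bit is in the slot. I'll push it home in small steps.

```bash
python3 -m creep '[{"tx":0,"ty":0,"tz":2,"wx":0,"wy":0,"wz":0,"gripper":-1},{"tx":0,"ty":0,"tz":4,"wx":0,"wy":0,"wz":0,"gripper":-1},{"tx":0,"ty":0,"tz":4,"wx":0,"wy":0,"wz":0,"gripper":-1}]' >/dev/null
python3 -c "
from h import *
avg(2)"
python3 -m creep '[{"tx":0,"ty":0,"tz":2,"wx":0,"wy":0,"wz":0,"gripper":-1},{"tx":0,"ty":0,"tz":4,"wx":0,"wy":0,"wz":0,"gripper":-1},{"tx":0,"ty":0,"tz":4,"wx":0,"wy":0,"wz":0,"gripper":-1}]' >/dev/null
python3 -c "
from h import *
avg(2)"
```

```text
t=12.67 tip out 6.8 xy [-0.2  0.1] rot(zyx) [63.9 -0.  -0.1] F lock [-0.7 -0.  -2.1] M [0.1  0.7  0.02] w 0.0132 g 50.0
  avgF [-0.66  0.31 -2.2 ] avgM [0.096 0.721 0.027]
t=13.02 tip out 2.8 xy [-0.2  0.1] rot(zyx) [63.9 -0.  -0.1] F lock [-0.4 -0.4 -1.6] M [ 0.12  0.66 -0.02] w 0.0131 g 50.0
  avgF [-0.6  -0.17 -1.63] avgM [ 0.122  0.681 -0.032]
```

```bash
python3 -m creep '[{"tx":0,"ty":0,"tz":1,"wx":0,"wy":0,"wz":0,"gripper":-1},{"tx":0,"ty":0,"tz":2,"wx":0,"wy":0,"wz":0,"gripper":-1},{"tx":0,"ty":0,"tz":2,"wx":0,"wy":0,"wz":0,"gripper":-1}]' >/dev/null
python3 -c "
from h import *
avg(2)"
python3 -m creep '[{"tx":0,"ty":0,"tz":0.8,"wx":0,"wy":0,"wz":0,"gripper":-1},{"tx":0,"ty":0,"tz":1.5,"wx":0,"wy":0,"wz":0,"gripper":-1},{"tx":0,"ty":0,"tz":1.5,"wx":0,"wy":0,"wz":0,"gripper":-1}]' >/dev/null
python3 -c "
from h import *
avg(2)"
```

```text
t=13.37 tip out 0.9 xy [-0.1  0.1] rot(zyx) [64.  -0.  -0.2] F lock [-0.7  0.3 -2.2] M [0.19 0.66 0.02] w 0.0134 g 50.0
  avgF [-0.5   0.4  -1.96] avgM [ 0.156  0.672 -0.006]
t=13.72 tip out -0.1 xy [ 0.5 -0.2] rot(zyx) [64.  -0.  -0.2] F lock [-0.8  0.5  4. ] M [0.28 0.83 0.04] w 0.0136 g 50.1
  avgF [-1.02  0.71  4.07] avgM [ 0.278  0.834 -0.017]
```

```bash
python3 -m creep '[{"tx":0,"ty":0,"tz":-0.4,"wx":0,"wy":0,"wz":4,"gripper":-1},{"tx":0,"ty":0,"tz":-0.4,"wx":0,"wy":0,"wz":8,"gripper":-1},{"tx":0,"ty":0,"tz":-0.4,"wx":0,"wy":0,"wz":12,"gripper":-1},{"tx":0,"ty":0,"tz":-0.4,"wx":0,"wy":0,"wz":16,"gripper":-1},{"tx":0,"ty":0,"tz":-0.4,"wx":0,"wy":0,"wz":20,"gripper":-1}]' >/dev/null
python3 -c "
from h import *
avg(2)"
python3 -m creep '[{"tx":0,"ty":0,"tz":0,"wx":0,"wy":0,"wz":4,"gripper":-1},{"tx":0,"ty":0,"tz":0,"wx":0,"wy":0,"wz":8,"gripper":-1},{"tx":0,"ty":0,"tz":0,"wx":0,"wy":0,"wz":12,"gripper":-1},{"tx":0,"ty":0,"tz":0,"wx":0,"wy":0,"wz":16,"gripper":-1},{"tx":0,"ty":0,"tz":0,"wx":0,"wy":0,"wz":20,"gripper":-1}]' >/dev/null
python3 -c "
from h import *
avg(2)"
```

```text
t=14.23 tip out -0.0 xy [-0.  -0.1] rot(zyx) [43.9 -0.1 -0.2] F lock [-1.3  0.9  2.1] M [0.16 0.82 0.06] w 0.0130 g 50.1
  avgF [-1.09  0.63  2.59] avgM [0.164 0.816 0.113]
t=14.75 tip out -0.0 xy [-0.1 -0.2] rot(zyx) [24.  -0.1 -0.1] F lock [-2.8 -0.   3. ] M [0.19 0.95 0.09] w 0.0130 g 50.1
  avgF [-2.25  0.66  3.28] avgM [0.184 0.95  0.086]
```

```bash
python3 -m creep '[{"tx":0,"ty":0,"tz":0,"wx":0,"wy":0,"wz":5,"gripper":-1},{"tx":0,"ty":0,"tz":0,"wx":0,"wy":0,"wz":10,"gripper":-1},{"tx":0,"ty":0,"tz":0,"wx":0,"wy":0,"wz":15,"gripper":-1},{"tx":0,"ty":0,"tz":0,"wx":0,"wy":0,"wz":20,"gripper":-1},{"tx":0,"ty":0,"tz":0,"wx":0,"wy":0,"wz":24,"gripper":-1}]' >/dev/null
python3 -c "
from h import *
avg(3); st(); save('top','top4',(260,165,330,235),8)"
```

```text
t=15.32 tip out -0.0 xy [-0.2 -0.1] rot(zyx) [ 0.2 -0.1 -0. ] F lock [-2.9  0.4  4.8] M [0.29 1.15 0.07] w 0.0129 g 50.1
  avgF [-2.21  0.56  4.77] avgM [0.264 1.15  0.1  ]
15.32 [ 0.5422 -0.1849  0.1851] [179.9 -30.1  -1.8] F [-4.9  0.6  2.7] M [0.25 1.15 0.21] q [ 41. -11. -16. 122. -21.  42. -55.] 0.01291872067893205 50.05541503429413
```

View pics/top4.png

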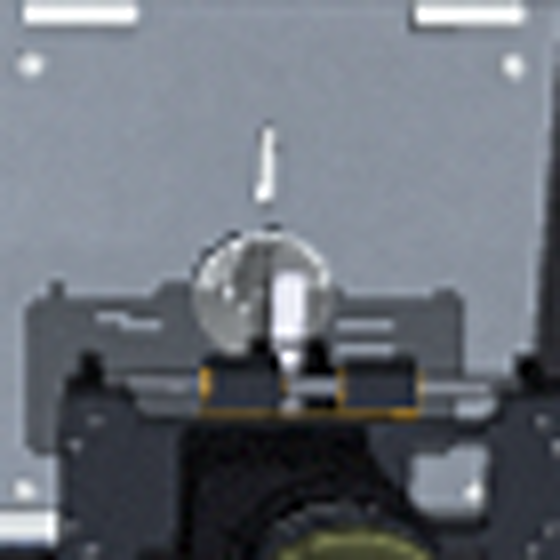

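The top view shows the handle at about (296,203) in full-image pixels, running parallel to the upper mark at (293,186). I'll release the key and back out along its axis.

```bash
python3 -m creep '[{"tx":0,"ty":0,"tz":-0.3,"wx":0,"wy":0,"wz":0,"gripper":-1},{"tx":0,"ty":0,"tz":-0.3,"wx":0,"wy":0,"wz":0,"gripper":0},{"tx":0,"ty":0,"tz":-0.3,"wx":0,"wy":0,"wz":0,"gripper":0.2},{"tx":0,"ty":0,"tz":-0.3,"wx":0,"wy":0,"wz":0,"gripper":0.2},{"tx":0,"ty":0,"tz":-0.3,"wx":0,"wy":0,"wz":0,"gripper":0.2}]'
python3 -m creep '[{"tx":0,"ty":0,"tz":-5,"wx":0,"wy":0,"wz":0,"gripper":0.2},{"tx":0,"ty":0,"tz":-15,"wx":0,"wy":0,"wz":0,"gripper":0.2},{"tx":0,"ty":0,"tz":-25,"wx":0,"wy":0,"wz":0,"gripper":0.2},{"tx":0,"ty":0,"tz":-38,"wx":0,"wy":0,"wz":0,"gripper":0.2},{"tx":0,"ty":0,"tz":-50,"wx":0,"wy":0,"wz":0,"gripper":0.2}]'
python3 -c "
from h import *
avg(2); save('side','side5',(250,100,350,220),5); save('top','top5')
print([(np.round(r['point'],3),round(r['confidence'],2)) for r in nets.place_of('key_grip','side')],tcp_for(0,0)[0]+lockR().apply([0,0,env.grip_depth]))"
```

```text
time_s: 15.78
tool_pos: [0.5425, -0.1848, 0.1855]
tool_rot: [180.0, -30.2, -2.0]
force: [-0.1, -0.4, -1.0]
grip_width: 0.0326
grasp_force: 0.0
time_s: 16.2
tool_pos: [0.5167, -0.184, 0.2304]
tool_rot: [179.9, -30.2, -2.0]
force: [0.0, -0.7, -0.6]
grip_width: 0.0517
grasp_force: 0.0
t=16.30 tip out 53.0 xy [ 2.2 -1. ] rot(zyx) [-0.  -0.4 -0.2] F lock [ 0.6 -0.2 -0.2] M [ 0.03  0.63 -0.  ] w 0.0523 g 0.0
  avgF [ 1.04 -0.4   0.8 ] avgM [ 0.014  0.599 -0.003]
[(array([ 0.525, -0.179,  0.197]), 0.7), (array([0.464, 0.106, 0.084]), 0.65), (array([0.594, 0.218, 0.164]), 0.59)] [ 0.53301828 -0.18445302  0.20146152]
```

View pics/side5.png

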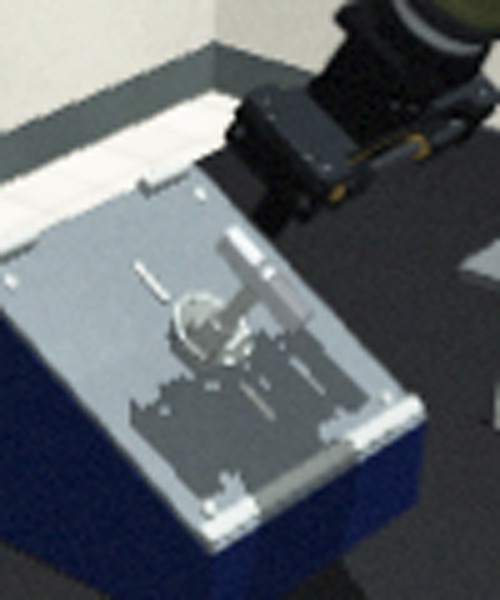

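The side crop shows the key left in the lock, its handle from (295,147) to (311,165) in full-image pixels and parallel to the marks. The fingers are clear of it. One numeric check of the angle before I hand in.

Run:
```python
from h import *
R=lockR()
for cam,n in [('side','side5'),('top','top5')]:
    d=np.load('pics/%s.npz'%n); z=d['d']; v,u=np.mgrid[:384,:512]; P=unproj(cam,u,v,z)
    L=R.inv().apply((P-MOUTH).reshape(-1,3)).reshape(P.shape)*1000
    m=(z>0)&(abs(L[...,0])<55)&(abs(L[...,1])<35)&(L[...,2]>48)&(L[...,2]<76)
    Q=L[m]; r=cv2.minAreaRect(Q[:,:2].astype(np.float32)); w,V=np.linalg.eigh(np.cov(Q[:,:2].T)); print(cam,m.sum(),r,np.degrees(np.arctan2(V[1,1],V[0,1])),'top z',np.percentile(Q[:,2],[50,95]))
where()
```

```text
side 159 ((-7.695354461669922, 4.136162757873535), (82.25674438476562, 18.92044448852539), 5.144277572631836) -175.42444470031154 top z [65.11412822 72.37363883]
top 80 ((-7.669319152832031, 0.7360520362854004), (80.69204711914062, 11.031445503234863), 2.3224146366119385) -176.94391144426496 top z [70.44808622 73.93572634]
t=16.45 tip out 50.3 xy [-0.2  0.1] rot(zyx) [-0.  -0.2 -0.1] F lock [-0.3  0.3 -0.4] M [ 0.03  0.62 -0.04] w 0.0523 g 0.0
```

Run:
```python
from h import *
R=lockR()
for cam,n in [('side','side5'),('top','top5')]:
    d=np.load('pics/%s.npz'%n); z=d['d']; v,u=np.mgrid[:384,:512]; P=unproj(cam,u,v,z)
    L=R.inv().apply((P-MOUTH).reshape(-1,3)).reshape(P.shape)*1000
    m=(z>0)&(abs(L[...,0])<55)&(abs(L[...,1])<35)&(L[...,2]>48)&(L[...,2]<80)
    Q=L[m]
    t=np.zeros(len(Q),bool)  # top face: highest per x-bin
    for a in np.arange(-50,45,6):
        k=(Q[:,0]>=a)&(Q[:,0]<a+6)
        if k.sum()>2: t|=k&(Q[:,2]>np.percentile(Q[k,2],85)-4)
    T=Q[t]; w,V=np.linalg.eigh(np.cov(T[:,:2].T)); print(cam,t.sum(),T.mean(0).round(1),np.degrees(np.arctan(V[1,1]/V[0,1])),'z vs x slope',np.polyfit(T[:,0],T[:,2],1),'y vs x',np.polyfit(T[:,0],T[:,1],1))
```

```text
side 79 [-10.3   2.7  69.2] 4.984073600516381 z vs x slope [ 0.07485959 69.91941149] y vs x [0.0841393  3.52796521]
top 64 [ 0.5  0.8 70.9] 4.165582288296946 z vs x slope [6.49654286e-02 7.08656392e+01] y vs x [0.07076815 0.81124498]
```

The key is home, with the handle top at about 70 mm as expected, and leans a little from bore play. But the handle measures about 4° anticlockwise of the marks, so I'll regrasp it, turn slightly past and release.

```bash
python3 -m creep '[{"tx":0,"ty":0,"tz":12,"wx":0,"wy":0,"wz":0,"gripper":0.2},{"tx":0,"ty":0,"tz":24,"wx":0,"wy":0,"wz":0,"gripper":0.2},{"tx":0,"ty":0,"tz":36,"wx":0,"wy":0,"wz":0,"gripper":0.2},{"tx":0,"ty":0,"tz":46,"wx":0,"wy":0,"wz":0,"gripper":0.2},{"tx":0,"ty":0,"tz":49,"wx":0,"wy":0,"wz":0,"gripper":0.2}]'
python3 -m creep '[{"tx":0,"ty":0,"tz":0,"wx":0,"wy":0,"wz":0,"gripper":-1},{"tx":0,"ty":0,"tz":0,"wx":0,"wy":0,"wz":0,"gripper":-1},{"tx":0,"ty":0,"tz":0,"wx":0,"wy":0,"wz":0,"gripper":-1},{"tx":0,"ty":0,"tz":0,"wx":0,"wy":0,"wz":0,"gripper":-1},{"tx":0,"ty":0,"tz":0,"wx":0,"wy":0,"wz":0,"gripper":-1}]' 40
python3 -m creep '[{"tx":0,"ty":0,"tz":0,"wx":0,"wy":0,"wz":0,"gripper":-1},{"tx":0,"ty":0,"tz":0,"wx":0,"wy":0,"wz":1,"gripper":-1},{"tx":0,"ty":0,"tz":0,"wx":0,"wy":0,"wz":2.5,"gripper":-1},{"tx":0,"ty":0,"tz":0,"wx":0,"wy":0,"wz":4,"gripper":-1},{"tx":0,"ty":0,"tz":0,"wx":0,"wy":0,"wz":4,"gripper":-1}]'
python3 -c "
from h import *
avg(3)"
```

```text
time_s: 16.87
tool_pos: [0.5413, -0.1838, 0.1836]
tool_rot: [-179.9, -30.0, -2.1]
force: [-0.1, -0.4, 0.9]
grip_width: 0.0522
grasp_force: 0.0
time_s: 17.28
tool_pos: [0.5419, -0.185, 0.1869]
tool_rot: [180.0, -30.2, -2.1]
force: [-0.1, -0.2, 0.3]
grip_width: 0.0265
grasp_force: 0.0
time_s: 17.7
tool_pos: [0.5418, -0.1849, 0.1865]
tool_rot: [-177.7, -30.1, -6.7]
force: [-0.7, 1.0, 1.6]
grip_width: 0.0134
grasp_force: 39.7
t=17.85 tip out 1.4 xy [ 0.2 -0. ] rot(zyx) [-4.  -0.2 -0. ] F lock [-0.9  0.   2.4] M [0.01 0.67 0.06] w 0.0135 g 39.7
  avgF [-0.46 -0.02  2.26] avgM [0.026 0.658 0.049]
```

```bash
python3 -m creep '[{"tx":0,"ty":0,"tz":0,"wx":0,"wy":0,"wz":0,"gripper":0.2},{"tx":0,"ty":0,"tz":0,"wx":0,"wy":0,"wz":0,"gripper":0.2},{"tx":0,"ty":0,"tz":0,"wx":0,"wy":0,"wz":0,"gripper":0.2},{"tx":0,"ty":0,"tz":0,"wx":0,"wy":0,"wz":0,"gripper":0.2},{"tx":0,"ty":0,"tz":0,"wx":0,"wy":0,"wz":0,"gripper":0.2}]'
python3 -m creep '[{"tx":0,"ty":0,"tz":-5,"wx":0,"wy":0,"wz":0,"gripper":0.2},{"tx":0,"ty":0,"tz":-15,"wx":0,"wy":0,"wz":0,"gripper":0.2},{"tx":0,"ty":0,"tz":-25,"wx":0,"wy":0,"wz":0,"gripper":0.2},{"tx":0,"ty":0,"tz":-38,"wx":0,"wy":0,"wz":0,"gripper":0.2},{"tx":0,"ty":0,"tz":-50,"wx":0,"wy":0,"wz":0,"gripper":0.2}]'
cat > m.py <<'E'
from h import *
R=lockR()
for cam,n in [('side','side'),('top','top')]:
  for j in range(2):
    im,z=optics.read_camera(cam); v,u=np.mgrid[:384,:512]; P=unproj(cam,u,v,z)
    if j==0: cv2.imwrite('pics/last_%s.png'%cam,cv2.resize(im[110:230,240:360],None,fx=5,fy=5,interpolation=cv2.INTER_CUBIC)[:,:,::-1])
    L=R.inv().apply((P-MOUTH).reshape(-1,3)).reshape(P.shape)*1000
    m=(z>0)&(abs(L[...,0])<55)&(abs(L[...,1])<35)&(L[...,2]>48)&(L[...,2]<80)
    Q=L[m]; t=np.zeros(len(Q),bool)
    for a in np.arange(-50,45,6):
        k=(Q[:,0]>=a)&(Q[:,0]<a+6)
        if k.sum()>2: t|=k&(Q[:,2]>np.percentile(Q[k,2],85)-4)
    T=Q[t]; w,V=np.linalg.eigh(np.cov(T[:,:2].T)); print(cam,t.sum(),T.mean(0).round(1),'top ang',np.degrees(np.arctan(V[1,1]/V[0,1])),'rect',cv2.minAreaRect(Q[:,:2].astype(np.float32)))
where()
E
python3 m.py
```

```text
time_s: 18.27
tool_pos: [0.5417, -0.1846, 0.1861]
tool_rot: [-177.7, -30.1, -6.7]
force: [0.1, -0.6, -0.2]
grip_width: 0.0392
grasp_force: 0.0
time_s: 18.68
tool_pos: [0.5162, -0.184, 0.2312]
tool_rot: [-177.7, -30.1, -6.7]
force: [0.6, -0.4, -0.5]
grip_width: 0.0519
grasp_force: 0.0
side 75 [-9.3  2.7 69.1] top ang -2.1626768414019018 rect ((-8.309324264526367, 0.8419866561889648), (21.035737991333008, 79.82513427734375), 88.9852523803711)
side 70 [-10.2   2.8  69.2] top ang -1.2390830152306218 rect ((-8.996719360351562, 1.2260332107543945), (78.2148666381836, 22.145151138305664), 1.9846769571304321)
top 68 [-4.6  0.1 70.2] top ang -2.716663600663371 rect ((-7.379718780517578, -0.23980331420898438), (14.939005851745605, 77.33397674560547), 88.08707427978516)
top 62 [-0.1  0.2 71.2] top ang -2.1664597984074296 rect ((-6.806083679199219, -0.15208911895751953), (14.434757232666016, 80.5278549194336), 88.62415313720703)
t=18.88 tip out 51.9 xy [ 0.4 -0.2] rot(zyx) [-4.  -0.3 -0.1] F lock [ 0.2 -0.2  0.4] M [0.01 0.58 0.02] w 0.0523 g 0.0
```

View pics/last_side.png

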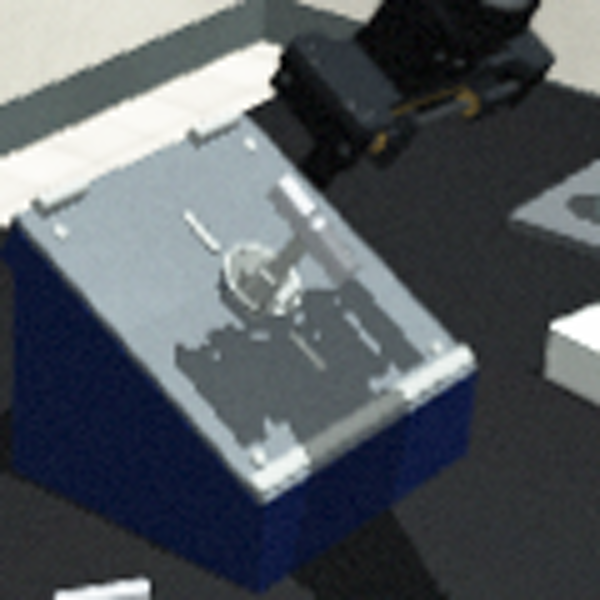

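The side crop shows the key home in the lock, its handle at about (303,155) in full-image pixels, within about 2° of the marks. The gripper is clear, so I'm handing in.

```bash
python3 -c "
from cell import env
print(env.sign_off())"
```

```text
the job is handed in; nothing more can be done
None
```

The middle-sized key is fully home in the lock, turned clockwise to within about 2° of the two marks and released with the gripper clear; the job was handed in at about 19 s, but sign-off returned no verdict.

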